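# Screw the marble stand's pillar into its base

### The arm

A 6-joint arm with a two-finger parallel gripper is mounted at the origin on the work surface. World frame = base frame: x ahead of the robot, y to its left, z up, the work surface at z = 0. Lengths are in mm, angles in degrees, forces in N, time in s.
With the tool pointing down it reaches from about 300 to 850 mm from the base axis. Payload 4.2 kg.
Tool frame: the origin (TCP) lies on the centre line of the jaws, within the pads' length; the fingertips stand 14 mm ahead of it and the grasp point (between the pads) lies 5 mm behind it; z points along the fingers, y is the direction in which the jaws open and shut (so a half turn about z gives the same grasp; the last joint's range is limited). The gripper opens to 91 mm and grips with 3 to 60 N. Pads are 32 mm wide; open, the fingers measure 118 mm over their backs; the gripper's body (76 mm by 178 mm) begins 60 mm behind the grasp point.
Start: joints at [63.598, 18.312, 89.639, -0, 72.044, -1.146], TCP at [245.335, 520.05, 227.976] pointing down, gripper open.
Joint ranges: [-177.97, 177.97], [-48.28, 115.42], [12.27, 149.76], [-77.06, 257.06], [2.81, 150.46], [-146.56, 146.56]. Speed limits (degrees/s): [147.25, 147.25, 180, 180, 180, 180].

### API

Orientations are given as [roll, pitch, yaw] about the fixed x, y, z axes, in that order (R = Rz(yaw) Ry(pitch) Rx(roll)).
In Python, from workcell import env gives the robot as it stands.
- The arm moves only by the tool play_rows, never from a script. Its argument "increments" is a list of rows, each a list of 5 numbers: the shift along the world's x, y, z in mm, then the turn about the world's z in degrees, then the closure, from 0 (fully open) to 1 (shut). In form: [[x, y, z, yaw, fingers], ...]. A call has 1 to 20 rows; each row shifts and turns the commanded pose from where the row before left it; what a row does not reach is not made up. A row lasts 1/8 s, in which the tool goes at most 62.5 mm and 10.7 degrees, less where a joint would pass 70% of its speed; a pose out of reach is approached as far as the arm can. A call is refused whole if a number of a shift passes 62.5 or a number of a turn 10.7, either way. A call with a gripper value outside its range is refused whole. The fingers move at their own pace and stop on an object; "newtons" is the grip in N (left out, the last holds). Time passes only in rows, so rows that do not move let the fingers close. It gives the time, the measured TCP pose, the force and the opening at its end, in the units of the state.
- env.state(): the state, without advancing time (a new reading comes with each control period).
- env.grab_frame(name): name is "side" or "top"; returns the picture (400x640x3 uint8, red, green, blue); there is no depth.
- env.calibration(name): a dict with "fx", "fy", "cx", "cy" (pixels), "R" (3x3) and "t" (3): a world point X has camera coordinates R X + t. Camera axes: x right, y down, z forward; pixel columns grow to the right and rows downward; lengths in mm; the calibration is good to about 2 mm. A picture is of the moment at which its call begins. calibration takes no time and is no camera call.
- env.job_done(): hands the job in, once; it reports no verdict.
The state is a dict: "time_s": time; "qpos": joint angles; "qvel": joint speeds; "effort": joint torques, N m; "ee_pos": TCP position; "ee_rot": TCP orientation; "force": force on the tool from outside, world axes, zero at the start; "torque": the same for the moment, N m; "gripper_width": finger opening in mm.
Only numpy, scipy, OpenCV 4.12 (cv2) and the standard library are available. Lean on these libraries where they do the work, as an engineer would, in place of code of your own. Each camera call takes 0.05 s, during which the arm holds its last target.

### The job

Put the marble stand together: take the brass pillar off the slate coaster, lower it upright into the bore of the rosewood base, feel for the start of the thread at the bottom and screw it in clockwise, gently and without forcing it, just until its collar sits fully home on the top of the base. Then let go, and leave the other things on the shelf where they are.

Things in the scene. Friction and masses are not known exactly. Their poses are not given: they have to be found in the camera images.
- pillar: Brass pillar, upright, loose, 118 mm tall, 0.2 to 0.33 kg, standing on its threaded foot on the slate coaster. Origin: centre of the foot's underside; z up its axis. From the foot up: threaded core 17 mm in diameter, chamfered to 14 mm at the foot, 0 to 24 mm; smooth shank 28 mm in diameter, 26 to 66 mm; collar 46 mm in diameter, 66 to 72 mm; round knurled grip, 72 to 118 mm, dished on top.
- pillar_grip (a point): On the pillar's axis, 100 mm above its foot, in the straight-knurled round grip, 26 mm in diameter, which runs from 28 mm below to 18 mm above this point. It may be gripped at any yaw.
- pillar_thread (a point): On the pillar's axis, 4 mm above its foot, level with the lower ends of its two opposite raised right-hand thread ridges. They have a round section 3.6 mm thick, measure 27.6 mm over the crests, and each winds 100 degrees round the core, rising 5 mm.
- collar_underside (a point): Centre of the underside of the pillar's collar, 66 mm above its foot. This face sits on the top of the base when the pillar is home.
- base: Turned round rosewood base of the stand, 80 mm high, 84 mm in diameter (104 mm at its foot), fixed to the shelf. Origin: centre of its underside, z up. A round vertical well, 30 mm in diameter and 72 mm deep, goes down its axis from the top. Its yaw tells nothing of the thread.
- well_mouth (a point): Centre of the well's mouth, level with the flat top of the base, 80 mm above the shelf. The brass mouth is countersunk from 38 mm to 30 mm in diameter over the top 5 mm.
- well_thread (a point): On the well's axis, 52 mm below its mouth, at the upper ends of the brass bush's thread: two opposite right-hand ridges, 3.6 mm thick, 200 degrees long, 21 mm clear inside, lead 18 mm a turn, 1.9 mm axial play. The bush does not turn; how its starts lie round the axis cannot be seen and differs each time. Lowered straight, the pillar lands on them with its collar 4 to 14 mm above the base.
- well_bottom (a point): Centre of the well's floor, 8 mm above the shelf, out of the foot's reach. Turned clockwise (from above) after landing, the pillar sinks 18 mm a turn till the collar meets the base, 90 to 270 degrees on; 40 degrees more and it is tight. If it lands high (over 10 mm) the blunt ridge ends may meet and jam: turn it back until it drops past. Let go, it stays there. Pushing only loads the thread.
- coaster: Grey slate coaster, 100 x 100 x 6 mm, fixed, flat on the shelf; the pillar stands on it, near its middle. Origin: centre of its underside.
- funnel_jar: Glass jar 76 mm in diameter with a spring steel holder on its neck and a white plastic funnel (90 mm across) seated in it, 156 mm tall in all, loose; leave it alone. Origin: centre of the underside.
- dome_box: Rosewood box with a rounded lid and a brass cam lock on its front, 85 x 125 x 89 mm, loose; leave it alone. Origin: centre of the underside, front along its own -x.
- spacer: Stubby comb-shaped horn spacer, 37 x 62 x 8 mm, lying flat, loose; leave it alone. Origin: on the underside, near its middle.
- marble_center (a point): Centre of the pearly marble, 22 mm in diameter, which lies loose inside a wooden ring 34 mm in diameter and 6 mm high on the shelf; leave it alone.
Not all that is in view belongs to the job. There is more than one size of the pillar; the one meant has the size given above.

How it is judged (in metres and radians):
On the way, in this order (a step that is already met when the one before it is completed fails the run):
1. the pillar's foot is down in the well, upright on its axis, the thread not yet home (z of pillar in the frame of base below 0.05 m and horizontal distance between pillar and base below 0.004 m and angle between pillar's own z axis and vertical below 0.1 rad), for 0.1 s.
2. the pillar is screwed home: its collar within 1.5 mm of the top of the base (z of collar_underside in the frame of well_mouth below 0.0015 m and horizontal distance between pillar and base below 0.004 m), for 0.1 s.
At the end, for the whole second after the job is handed in: The pillar stands upright (within 2 degrees) and at rest in the base, screwed home, its collar within 1.5 mm of the top of the base and within 4 mm of the well's axis, and the robot has let go (z of collar_underside in the frame of well_mouth between -0.002 and 0.0015 m and horizontal distance between collar_underside and well_mouth below 0.004 m and angle between pillar's own z axis and vertical below 0.035 rad and linear speed of pillar below 0.01 m/s); the robot touches nothing.
It fails at once if the pillar is forced: more than 15 N between the pillar and the base or its thread before the collar is home (contact force between pillar and base above 15 N and z of collar_underside in the frame of well_mouth above 0.0015 m).
It fails at once if the pillar is overtightened: more than 60 N between the pillar and the base or its thread (contact force between pillar and base above 60 N).
It fails at once if the marble, the funnel jar, the dome box or the spacer is moved more than 15 mm from its place (distance of any of marble_center, funnel_jar, dome_box, spacer from where it was at the start of the episode above 0.015 m).
It also fails if it takes over 64 s, if anything falls off the work surface, if the arm or the gripper's body presses on something with over 40 N, if the wrist force passes 120 N, or if a joint passes its speed limit or range.

## Working session

There is one attempt and no reset: what is moved stays moved. The work goes in short steps, Python scripts to look and compute and a tool call to move; the robot and the scene stay as the last step left them, time stands still between calls to the robot, and variables do not carry over. Pictures are saved under pics/ and viewed, and the job is handed in when it is done.

Besides the shell and the picture viewer there is one more tool, called after "Emit:" in YAML: its name, and indented under it one key for each argument. play_rows: Moves the arm, as the interface text tells. Its arguments: {"type":"object","properties":{"increments":{"type":"array"},"newtons":{"type":"number"}},"required":["increments"]}

```bash
ls; mkdir -p pics; python3 - <<'E'
from workcell import env
import cv2
for n in("side","top"):
    cv2.imwrite(f"pics/{n}0.png",env.grab_frame(n)[...,::-1])
    c=env.calibration(n);print(n,c)
print(env.state())
E
```

```text
pics
side {'fx': 372.7509137947768, 'fy': 372.7509137947768, 'cx': 309.80772620513324, 'cy': 200.37328392973947, 'R': array([[-0.65301205, -0.75733332,  0.00463776],
       [-0.57514246,  0.49191494, -0.65362898],
       [ 0.49273362, -0.42949498, -0.75680093]]), 't': array([316.81112686, 437.56835592, 478.6824665 ])}
top {'fx': 457.8668094522723, 'fy': 457.8668094522723, 'cx': 332.56661462360955, 'cy': 196.66871370240702, 'R': array([[ 0.01331319, -0.99987992, -0.0079318 ],
       [-0.9902545 , -0.01208441, -0.13874436],
       [ 0.13863185,  0.00970163, -0.99029647]]), 't': array([-104.5307295 ,  599.34624138,  907.55416664])}
{'time_s': 0.1, 'qpos': array([ 6.35990186e+01,  1.83496704e+01,  8.96984228e+01,  3.30057967e-04,
        7.20438882e+01, -1.14549014e+00]), 'qvel': array([ 0.11183876, -0.14683984, -0.11572535,  0.01216358,  0.04013443,
       -0.03360009]), 'effort': array([-6.64681211e-04, -4.13330519e+01, -2.32511097e+01,  7.27762934e-02,
        4.20938933e-02, -6.71524072e-05]), 'ee_pos': array([245.13455868, 519.6661019 , 227.19409876]), 'ee_rot': array([-1.79908043e+02, -2.15257601e-03,  1.54744405e+02]), 'force': array([-0.40331164, -0.58043421, -1.09891697]), 'torque': array([-0.02504703, -0.0135732 , -0.0127853 ]), 'gripper_width': 91.16515714724282}
```

View pics/side0.png

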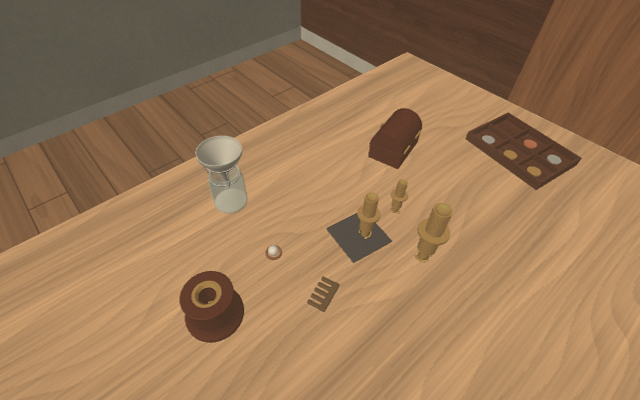

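View pics/top0.png

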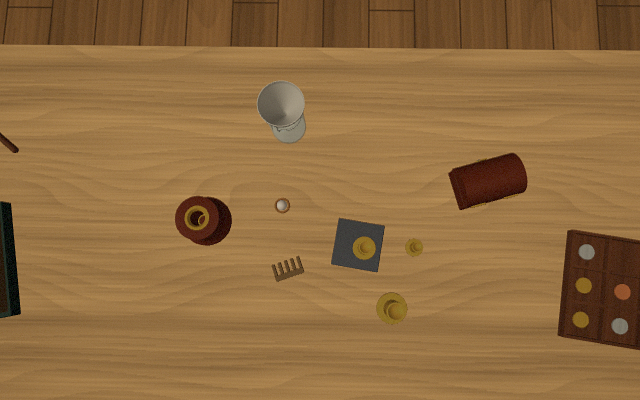

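```bash
cat > h.py <<'E'
from workcell import env
import numpy as np, cv2
def ray(n,u,v):
    c=env.calibration(n);R=np.array(c["R"]);t=np.array(c["t"])
    d=R.T@np.array([(u-c["cx"])/c["fx"],(v-c["cy"])/c["fy"],1.]);return -R.T@t,d
def onz(n,u,v,z):
    o,d=ray(n,u,v);return o+d*(z-o[2])/d[2]
def tri(us,ut):
    o1,d1=ray("side",*us);o2,d2=ray("top",*ut)
    s=np.linalg.lstsq(np.c_[d1,-d2],o2-o1,rcond=None)[0]
    a=o1+s[0]*d1;b=o2+s[1]*d2;return (a+b)/2,np.linalg.norm(a-b)
def proj(n,X):
    c=env.calibration(n);p=np.array(c["R"])@np.array(X,float)+np.array(c["t"])
    return np.array([c["fx"]*p[0]/p[2]+c["cx"],c["fy"]*p[1]/p[2]+c["cy"]])
E
python3 - <<'E'
from h import *
s=cv2.imread("pics/side0.png");t=cv2.imread("pics/top0.png")
def crop(im,x,y,w,h,k): return cv2.resize(im[y:y+h,x:x+w],None,fx=k,fy=k,interpolation=cv2.INTER_CUBIC)
a=crop(s,170,260,80,80,5);b=crop(t,165,185,80,70,5);b=cv2.copyMakeBorder(b,0,50,0,0,0)
cv2.imwrite("pics/c_base.png",np.hstack([a,b]))
a=crop(s,320,170,140,100,4);b=crop(t,330,210,110,120,4)
cv2.imwrite("pics/c_ps.png",a);cv2.imwrite("pics/c_pt.png",b)
E
```

```text
(no output)
```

View pics/c_base.png

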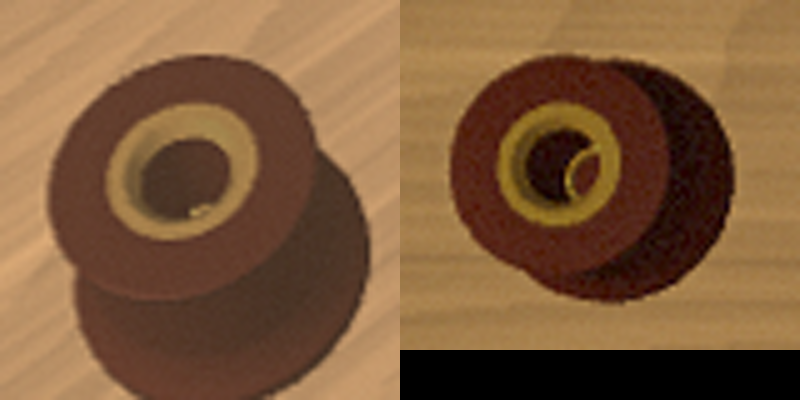

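View pics/c_ps.png

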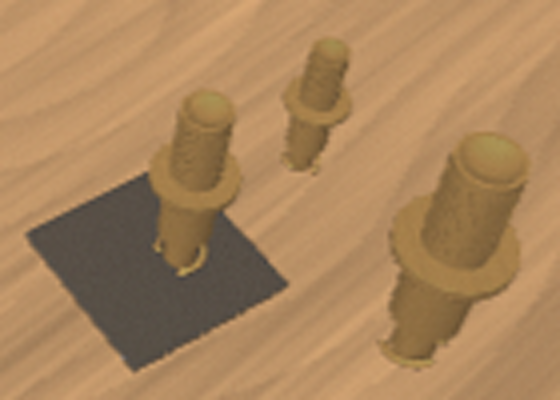

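View pics/c_pt.png

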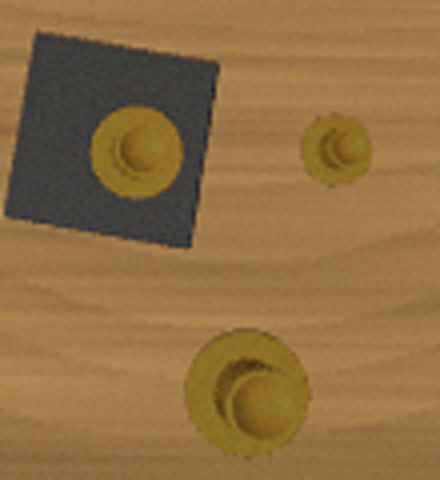

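```bash
cat >> h.py <<'E'
def hullell(m):
    cs,_=cv2.findContours(m.astype(np.uint8),cv2.RETR_EXTERNAL,cv2.CHAIN_APPROX_NONE)
    c=max(cs,key=cv2.contourArea);return cv2.fitEllipse(cv2.convexHull(c)),c
def box(m,x,y,w,h):
    k=np.zeros_like(m);k[y:y+h,x:x+w]=m[y:y+h,x:x+w];return k
E
python3 - <<'E'
from h import *
s=cv2.imread("pics/side0.png");t=cv2.imread("pics/top0.png")
hs=cv2.cvtColor(s,cv2.COLOR_BGR2HSV);ht=cv2.cvtColor(t,cv2.COLOR_BGR2HSV)
for n,h,p in(("side",hs,[(195,282),(240,290),(370,215),(340,240),(205,300)]),("top",ht,[(187,217),(180,215),(362,257),(340,240),(372,245)])):
    print(n,[h[y,x] for x,y in p])
# base top: whole
mt=(ht[...,0]>17)&(ht[...,0]<33)&(ht[...,2]>60)
ms=(hs[...,0]>15)&(hs[...,0]<33)&(hs[...,2]>60)
e,c=hullell(box(mt,180,200,33,34));print("well top",e);print(onz("top",*e[0],80)); et=e[0]
e,c=hullell(box(ms,188,276,36,36));print("well side",e);print(onz("side",*e[0],80)); print(tri(e[0],et))
mc=(ht[...,1]>90)
e,c=hullell(box(mc,345,225,35,40));print("collar top",e);print(onz("top",*e[0],78))
sl=(hs[...,1]>95)
e,c=hullell(box(sl,360,190,25,12));print(e)
# coaster
m=box((ht[...,1]<90),325,212,65,65)
cs,_=cv2.findContours(m.astype(np.uint8),0,2);c=max(cs,key=cv2.contourArea);r=cv2.minAreaRect(c);print("coaster",r,[onz("top",*p,6)[:2] for p in cv2.boxPoints(r)])
E
```

```text
side [array([ 10, 139,  99], dtype=uint8), array([ 15, 116, 191], dtype=uint8), array([ 17, 131, 132], dtype=uint8), array([17, 53, 86], dtype=uint8), array([ 13, 131,  74], dtype=uint8)]
top [array([ 20, 191, 104], dtype=uint8), array([  7, 214,  80], dtype=uint8), array([ 21, 184, 147], dtype=uint8), array([12, 21, 62], dtype=uint8), array([ 21, 178, 145], dtype=uint8)]
well top ((196.35595703125, 217.40272521972656), (23.767101287841797, 24.5606632232666), 43.09209442138672)
[550.49396498 171.80303166  80.        ]
well side ((205.90020751953125, 293.7865905761719), (24.929351806640625, 30.656299591064453), 58.57350158691406)
[548.92910775 171.80372121  80.        ]
(array([550.34264023, 171.95950743,  78.20425486]), np.float64(0.9706878646990738))
collar top ((363.7527160644531, 247.6386260986328), (23.381134033203125, 23.67778778076172), 148.6385498046875)
[ 495.37873581 -159.69950058   78.        ]Traceback (most recent call last):
  File "<stdin>", line 14, in <module>
  File "h.py", line 17, in hullell
    c=max(cs,key=cv2.contourArea);return cv2.fitEllipse(cv2.convexHull(c)),c
                                         ~~~~~~~~~~~~~~^^^^^^^^^^^^^^^^^^^
cv2.error: OpenCV(4.12.0) /io/opencv/modules/imgproc/src/shapedescr.cpp:361: error: (-201:Incorrect size of input array) There should be at least 5 points to fit the ellipse in function 'fitEllipseNoDirect'
```

```bash
python3 - <<'E'
from h import *
print(onz("top",367,246.6,124),onz("side",372,196.7,124),tri((372,196.7),(367,246.6)))
t=cv2.imread("pics/top0.png");s=cv2.imread("pics/side0.png")
for X in([495.4,-159.7,124],[495.4,-159.7,78],[495.4,-159.7,6],[550,171.9,80]):
    for n,im in(("side",s),("top",t)):
        p=proj(n,X);print(n,X,p)
print("small",onz("top",414,247,60),"big",onz("top",392,307,110),"spacer",onz("top",288,269,8),"marble",onz("top",282,205,11))
hs=cv2.cvtColor(s,cv2.COLOR_BGR2HSV)
# collar in side: outline rows
m=(hs[...,1]>95)&(hs[...,0]<22)
print(''.join('\n'+str(y)+' '+''.join('#' if m[y,x] else '.' for x in range(345,395)) for y in range(186,245)))
E
```

```text
[ 496.03977564 -162.99943473  124.        ] [ 494.30697324 -160.78910533  124.        ] (array([ 496.09554517, -163.25731959,  120.65206609]), np.float64(0.1219307479345048))
side [495.4, -159.7, 124] [371.17149201 196.65072889]
top [495.4, -159.7, 124] [365.22456547 246.92240407]
side [495.4, -159.7, 78] [368.14590149 212.13128386]
top [495.4, -159.7, 78] [363.753013   247.62771893]
side [495.4, -159.7, 6] [363.94767956 233.61165432]
top [495.4, -159.7, 6] [361.72755033 248.59852286]
side [550, 171.9, 80] [205.514526   293.36833525]
top [550, 171.9, 80] [196.29349741 217.6508145 ]
small [ 498.4846649  -261.08615302   60.        ] big [ 385.55743161 -210.63345446  110.        ] spacer [450.70656893  -4.95142419   8.        ] marble [585.59715134  11.18411294  11.        ]

186 ##################################################
187 ##################################################
188 ##################################################
189 ##################################################
190 ##################################################
191 #####################################
[... 2228 characters left out ...]
....#############............###########
233 ................########.##.............##########
234 ................###########..............#########
235 .................#########................########
236 ..................########.................#######
237 ...................#####....................######
238 ...................###.......................#####
239 ..............................................####
240 ...............................................###
241 ...............................................###
242 .............................................#####
243 ...........................................#######
244 ..........................................########
```

Emit:
play_rows:
  increments:
    - [8, -22, 0, 1.5, 0]
    - [15.6, -42.5, 0, 2.65, 0]
    - [15.6, -42.5, 0, 2.65, 0]
    - [15.6, -42.5, 0, 2.65, 0]
    - [15.6, -42.5, 0, 2.65, 0]
    - [15.6, -42.5, 0, 2.65, 0]
    - [15.6, -42.5, 0, 2.65, 0]
    - [15.6, -42.5, 0, 2.65, 0]
    - [15.6, -42.5, 0, 2.65, 0]
    - [15.6, -42.5, 0, 2.65, 0]
    - [15.6, -42.5, 0, 2.65, 0]
    - [15.6, -42.5, 0, 2.65, 0]
    - [15.6, -42.5, 0, 2.65, 0]
    - [15.6, -42.5, 0, 2.65, 0]
    - [15.6, -42.5, 0, 2.65, 0]
    - [15.6, -42.5, 0, 2.65, 0]
    - [8.2, -20.2, 0, 2.65, 0]
    - [0, 0, 0, 0, 0]
    - [0, 0, 0, 0, 0]
  newtons: 20

```text
time_s: 2.48
ee_pos: [495.0, -158.9, 227.7]
ee_rot: [179.9, -0.0, -161.4]
force: [-0.2, 0.3, -0.2]
gripper_width: 90.8
```

Emit:
play_rows:
  increments:
    - [0.3, -0.6, -20, 0, 0]
    - [0.2, -0.5, -30, 0, 0]
    - [0, 0, -25, 0, 0]
    - [0, 0, -10, 0, 0]
    - [0, 0, 0, 0, 0]
    - [0, 0, 0, 0, 0]

```text
time_s: 3.22
ee_pos: [496.7, -160.7, 144.1]
ee_rot: [-179.9, 0.1, -161.3]
force: [-0.4, -0.3, -0.4]
gripper_width: 91.2
```

```bash
python3 - <<'E'
from h import *
s=env.grab_frame("side")[...,::-1];t=env.grab_frame("top")[...,::-1]
cv2.imwrite("pics/s1.png",s)
k=4
cv2.imwrite("pics/s1c.png",cv2.resize(s[130:270,290:470],None,fx=k,fy=k,interpolation=cv2.INTER_CUBIC));cv2.imwrite("pics/t1.png",t)
print(env.state()["ee_pos"],env.state()["qpos"])
E
```

```text
[ 496.6388045  -160.86419798  144.02723311] [-1.92126596e+01  1.75563384e+01  1.03856260e+02  5.62323166e-03
  5.84710920e+01 -1.27862635e+02]
```

View pics/s1c.png

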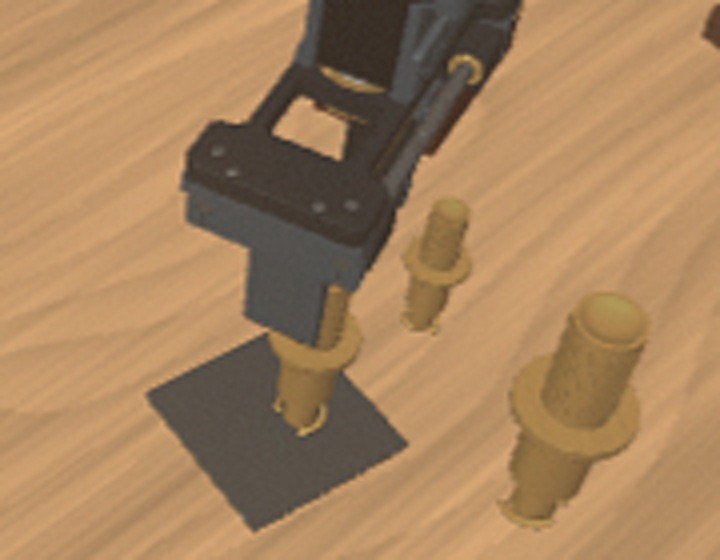

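View pics/t1.png

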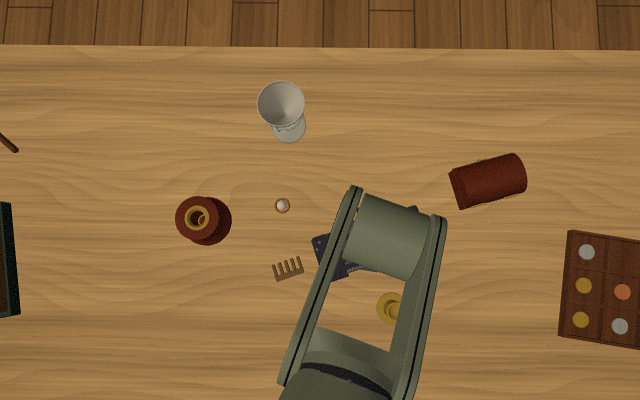

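The side view shows the near finger straddling the pillar (grip at about px 372,205) and the other pillars clear of the jaws. I'm going down to the grip.

Emit:
play_rows:
  increments:
    - [-0.6, 0.3, -12, 0, 0]
    - [-0.6, 0.3, -15, 0, 0]
    - [0, 0, -10, 0, 0]
    - [0, 0, -5.5, 0, 0]
    - [0, 0, 0, 0, 0]
    - [0, 0, 0, 0, 0]

```text
time_s: 4.08
ee_pos: [495.2, -160.3, 100.8]
ee_rot: [-180.0, 0.0, -161.4]
force: [-0.5, -0.0, 0.0]
gripper_width: 91.6
```

Emit:
play_rows:
  increments:
    - [0, 0, 0, 0, 0.5]
    - [0, 0, 0, 0, 0.65]
    - [0, 0, 0, 0, 0.8]
    - [0, 0, 0, 0, 1]
    - [0, 0, 0, 0, 1]
    - [0, 0, 0, 0, 1]
    - [0, 0, 0, 0, 1]
    - [0, 0, 0, 0, 1]
  newtons: 20

```text
time_s: 5.08
ee_pos: [494.8, -160.2, 100.4]
ee_rot: [180.0, -0.0, -161.4]
force: [0.0, -0.1, -0.1]
gripper_width: 25.5
```

Emit:
play_rows:
  increments:
    - [0, 0, 3, 0, 1]
    - [0, 0, 10, 0, 1]
    - [0, 0, 25, 0, 1]
    - [0, 0, 35, 0, 1]
    - [0, 0, 30, 0, 1]
    - [0, 0, 7, 0, 1]
    - [0, 0, 0, 0, 1]
    - [0, 0, 0, 0, 1]

```text
time_s: 6.08
ee_pos: [494.0, -159.8, 209.0]
ee_rot: [179.9, -0.1, -161.4]
force: [0.5, 0.2, -3.1]
gripper_width: 25.7
```

```bash
python3 - <<'E'
from h import *
s=env.grab_frame("side")[...,::-1]
k=4
cv2.imwrite("pics/s2c.png",cv2.resize(s[100:250,290:470],None,fx=k,fy=k,interpolation=cv2.INTER_CUBIC))
S=env.state();print(S["ee_pos"],S["force"],S["gripper_width"])
E
```

```text
[ 494.04991356 -159.85781872  209.03656276] [-0.06891775  0.20755175 -2.80844811] 25.55502410195704
```

View pics/s2c.png

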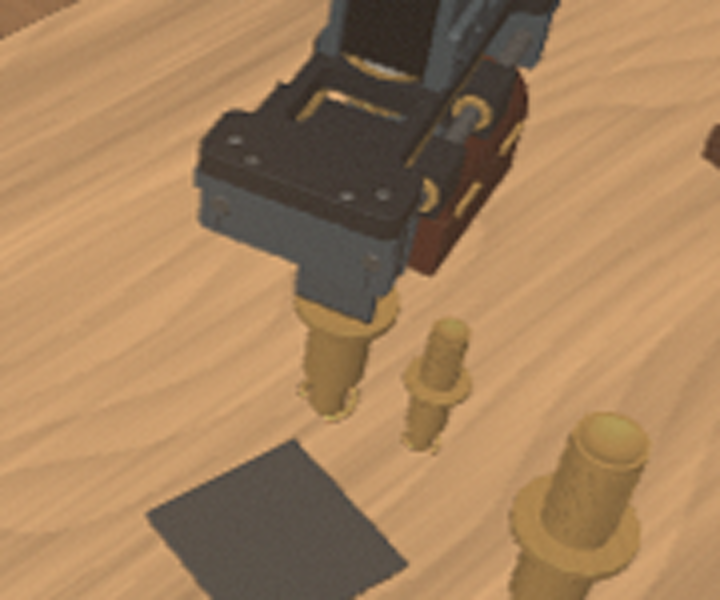

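Emit:
play_rows:
  increments:
    - [2.5, 15, 0, 0, 1]
    - [5, 30, 0, 0, 1]
    - [7, 42, 0, 0, 1]
    - [7, 42, 0, 0, 1]
    - [7, 42, 0, 0, 1]
    - [7, 42, 0, 0, 1]
    - [7, 42, 0, 0, 1]
    - [6, 36, 0, 0, 1]
    - [5, 25, 0, 0, 1]
    - [2.4, 15.2, 0, 0, 1]
    - [0, 0, 0, 0, 1]
    - [0, 0, 0, 0, 1]
    - [0, 0, 0, 0, 1]

```text
time_s: 7.75
ee_pos: [550.6, 170.1, 210.5]
ee_rot: [-180.0, -0.0, -161.4]
force: [-0.6, 1.1, -2.8]
gripper_width: 25.4
```

```bash
python3 - <<'E'
from h import *
s=env.grab_frame("side")[...,::-1];t=env.grab_frame("top")[...,::-1]
k=4
cv2.imwrite("pics/s3c.png",cv2.resize(s[200:350,120:300],None,fx=k,fy=k,interpolation=cv2.INTER_CUBIC))
cv2.imwrite("pics/t3.png",t);cv2.imwrite("pics/s3.png",s)
S=env.state();print(S["ee_pos"],S["force"],S["qpos"])
E
```

```text
[550.69962099 170.26062689 210.59246226] [ 0.49943595 -0.78363668 -2.53768621] [ 1.60385282e+01  1.90861622e+01  9.10649862e+01 -3.01654229e-03
  6.98490054e+01 -9.25408658e+01]
```

View pics/s3c.png

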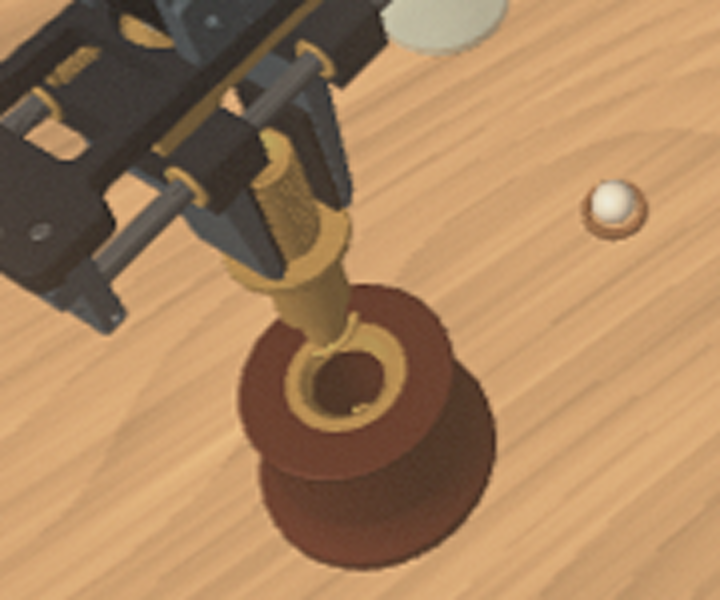

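View pics/t3.png

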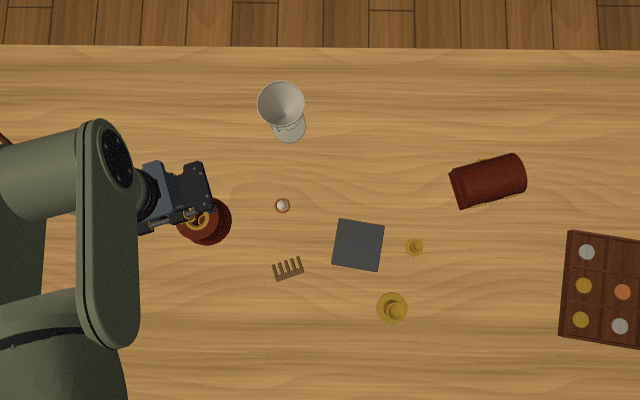

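```bash
python3 - <<'E'
from h import *
s=cv2.imread("pics/s3.png");k=6
x0,y0=165,235
im=cv2.resize(s[y0:y0+95,x0:x0+100],None,fx=k,fy=k,interpolation=cv2.INTER_CUBIC)
def P(X): 
    p=proj("side",X);return (int(round((p[0]-x0+.5)*k)),int(round((p[1]-y0+.5)*k)))
fz=210.6-94.4;c=(551.2,170.7)
a=np.linspace(0,2*np.pi,80)
def circ(cx,cy,z,r,col):
    cv2.polylines(im,[np.array([P((cx+r*np.cos(t),cy+r*np.sin(t),z)) for t in a])],1,col,1)
circ(*c,fz+72,23,(255,0,0));circ(*c,fz+66,23,(255,0,0));circ(*c,fz+118,13,(255,0,0));circ(*c,fz+26,14,(0,255,0));circ(*c,fz+66,14,(0,255,0));circ(*c,fz,7,(0,255,255))
circ(550.3,171.9,80,19,(0,0,255));circ(550.3,171.9,80,42,(0,0,255))
cv2.imwrite("pics/o3.png",im)
E
```

```text
(no output)
```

View pics/o3.png

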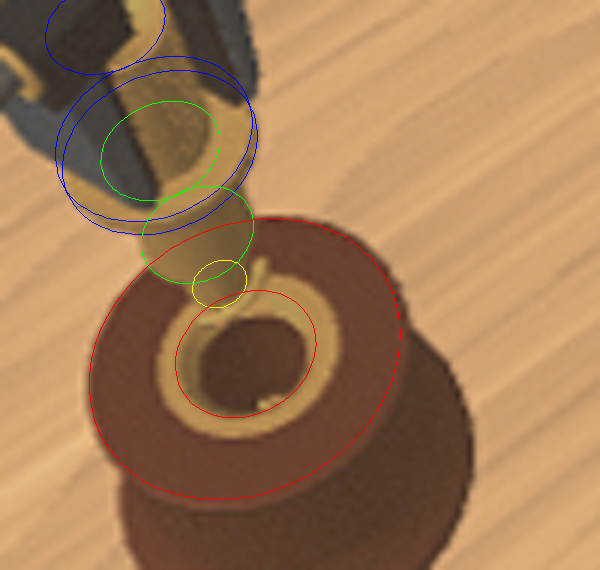

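```bash
python3 - <<'E'
from h import *
s=cv2.imread("pics/s3.png");k=12
x0,y0=170,240
im=cv2.resize(s[y0:y0+50,x0:x0+60],None,fx=k,fy=k,interpolation=cv2.INTER_CUBIC)
im=cv2.convertScaleAbs(im,alpha=1.7,beta=-60)
def P(X): 
    p=proj("side",X);return (int(round((p[0]-x0+.5)*k)),int(round((p[1]-y0+.5)*k)))
fz=210.6-94.4;c=(551.2,170.7)
a=np.linspace(0,2*np.pi,80)
def circ(cx,cy,z,r,col):
    cv2.polylines(im,[np.array([P((cx+r*np.cos(t),cy+r*np.sin(t),z)) for t in a])],1,col,1)
circ(*c,fz+66,23,(255,0,0));circ(*c,fz+26,14,(0,255,0));circ(*c,fz,7,(0,255,255))
cv2.imwrite("pics/o3b.png",im)
E
```

```text
(no output)
```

View pics/o3b.png

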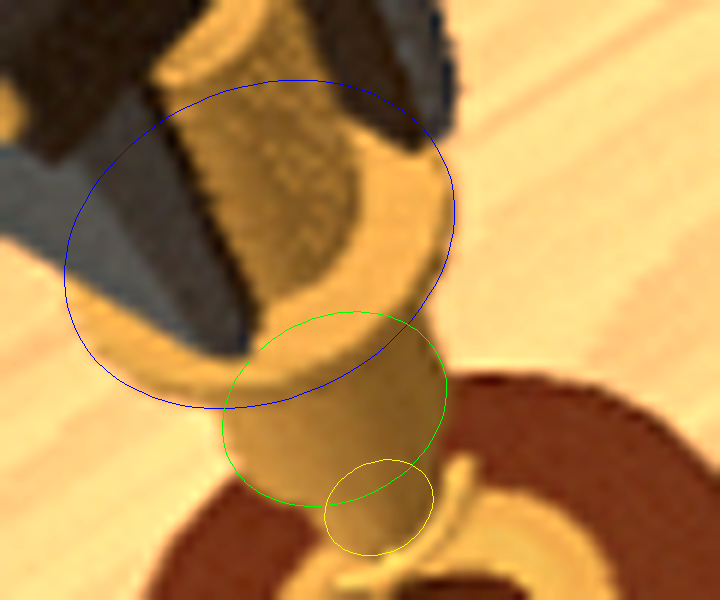

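Emit:
play_rows:
  increments:
    - [-0.5, 0.6, -8, 0, 1]
    - [-0.4, 0.5, -12, 0, 1]
    - [0, 0, -8, 0, 1]
    - [0, 0, -2, 0, 1]
    - [0, 0, 0, 0, 1]
    - [0, 0, 0, 0, 1]
    - [0, 0, 0, 0, 1]

```text
time_s: 8.72
ee_pos: [550.0, 172.2, 180.9]
ee_rot: [180.0, 0.0, -161.4]
force: [-0.2, -0.1, -2.7]
gripper_width: 25.2
```

```bash
python3 - <<'E'
from h import *
s=env.grab_frame("side")[...,::-1];S=env.state();E=S["ee_pos"];print(E,S["force"],S["ee_rot"])
cv2.imwrite("pics/s4.png",s);k=8
x0,y0=165,245
im=cv2.resize(s[y0:y0+70,x0:x0+90],None,fx=k,fy=k,interpolation=cv2.INTER_CUBIC)
im=cv2.convertScaleAbs(im,alpha=1.7,beta=-60)
def P(X): 
    p=proj("side",X);return (int(round((p[0]-x0+.5)*k)),int(round((p[1]-y0+.5)*k)))
fz=E[2]-94.4;c=(E[0]+.55,E[1]+.45)
a=np.linspace(0,2*np.pi,80)
def circ(cx,cy,z,r,col):
    cv2.polylines(im,[np.array([P((cx+r*np.cos(t),cy+r*np.sin(t),z)) for t in a])],1,col,1)
circ(*c,fz+66,23,(255,0,0));circ(*c,fz+72,23,(255,0,0));circ(*c,fz+26,14,(0,255,0));circ(*c,fz,7,(0,255,255))
circ(550.3,171.8,80,42,(0,0,255));circ(550.3,171.8,80,24,(0,0,255))
cv2.imwrite("pics/o4.png",im)
E
```

```text
[549.99853851 172.2034267  180.80804753] [-0.25643256 -0.5638216  -3.21184901] [ 1.79996879e+02  3.94282856e-02 -1.61355397e+02]
```

View pics/o4.png

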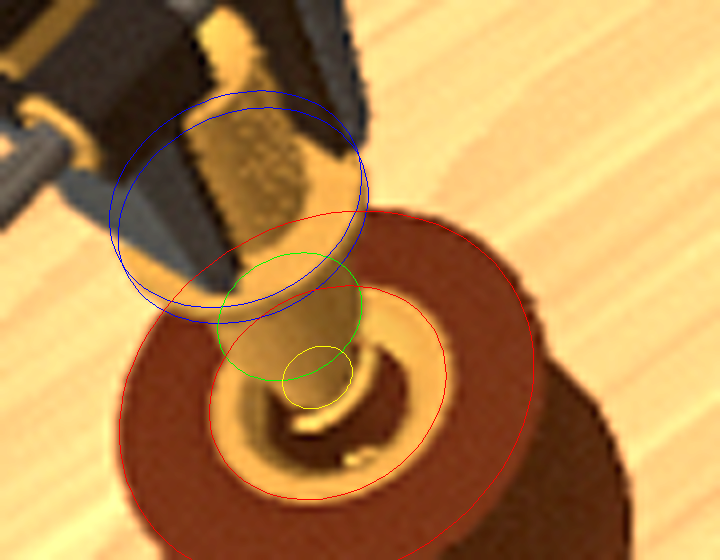

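Emit:
play_rows:
  increments:
    - [-0.5, -1.0, 0, 0, 1]
    - [0, 0, -4, 0, 1]
    - [0, 0, -4, 0, 1]
    - [0, 0, -4, 0, 1]
    - [0, 0, -3, 0, 1]
    - [0, 0, 0, 0, 1]
    - [0, 0, 0, 0, 1]

```text
time_s: 9.65
ee_pos: [549.4, 171.2, 165.6]
ee_rot: [180.0, 0.0, -161.4]
force: [-0.4, 1.2, -3.1]
gripper_width: 25.9
```

Emit:
play_rows:
  increments:
    - [0, 0, -2, 0, 1]
    - [0, 0, -3, 0, 1]
    - [0, 0, -3, 0, 1]
    - [0, 0, -2, 0, 1]
    - [0, 0, 0, 0, 1]
    - [0, 0, 0, 0, 1]

```text
time_s: 10.4
ee_pos: [549.4, 171.2, 155.5]
ee_rot: [180.0, 0.0, -161.4]
force: [-0.6, -0.5, -2.7]
gripper_width: 25.6
```

```bash
python3 - <<'E'
from h import *
for i in range(1):
    S=env.state();print(S["ee_pos"],S["force"],S["torque"])
E
```

```text
[549.40869432 171.17396151 155.53295866] [-0.61911608 -0.5288745  -2.74370451] [ 0.04954979  0.01499844 -0.02491432]
```

Emit:
play_rows:
  increments:
    - [0, 0, -2, 0, 1]
    - [0, 0, -3, 0, 1]
    - [0, 0, -3, 0, 1]
    - [0, 0, -2, 0, 1]
    - [0, 0, 0, 0, 1]
    - [0, 0, 0, 0, 1]

```text
time_s: 11.15
ee_pos: [549.4, 171.2, 145.5]
ee_rot: [180.0, 0.0, -161.4]
force: [0.0, 0.2, -2.6]
gripper_width: 25.7
```

Emit:
play_rows:
  increments:
    - [0, 0, -2, 0, 1]
    - [0, 0, -2, 0, 1]
    - [0, 0, -2, 0, 1]
    - [0, 0, -2, 0, 1]
    - [0, 0, 0, 0, 1]
    - [0, 0, 0, 0, 1]

```text
time_s: 11.9
ee_pos: [549.4, 171.2, 137.5]
ee_rot: [180.0, 0.0, -161.4]
force: [-0.5, 1.1, -2.3]
gripper_width: 25.5
```

Emit:
play_rows:
  increments:
    - [0, 0, -2, 0, 1]
    - [0, 0, -2, 0, 1]
    - [0, 0, -2, 0, 1]
    - [0, 0, -2, 0, 1]
    - [0, 0, -2, 0, 1]
    - [0, 0, -2, 0, 1]
    - [0, 0, 0, 0, 1]
    - [0, 0, 0, 0, 1]

```text
time_s: 12.9
ee_pos: [549.4, 171.1, 125.5]
ee_rot: [180.0, 0.0, -161.4]
force: [-0.4, -0.0, -2.8]
gripper_width: 25.6
```

Emit:
play_rows:
  increments:
    - [0, 0, -1, 0, 1]
    - [0, 0, -0.5, 0, 1]
    - [0, 0, -0.5, 0, 1]

```text
time_s: 13.28
ee_pos: [549.3, 171.2, 123.5]
ee_rot: [180.0, 0.0, -161.4]
force: [-0.5, 0.5, -2.7]
gripper_width: 25.6
```

Emit:
play_rows:
  increments:
    - [0, 0, -0.5, 0, 1]
    - [0, 0, -0.5, 0, 1]
    - [0, 0, 0, 0, 1]

```text
time_s: 13.65
ee_pos: [549.3, 171.2, 122.4]
ee_rot: [180.0, -0.0, -161.4]
force: [0.5, -0.1, -2.2]
gripper_width: 25.6
```

Emit:
play_rows:
  increments:
    - [0, 0, -0.5, 0, 1]
    - [0, 0, -0.5, 0, 1]
    - [0, 0, 0, 0, 1]

```text
time_s: 14.02
ee_pos: [549.3, 171.1, 121.4]
ee_rot: [180.0, -0.0, -161.4]
force: [0.3, 0.3, -2.8]
gripper_width: 25.8
```

Emit:
play_rows:
  increments:
    - [0, 0, -0.5, 0, 1]
    - [0, 0, -0.5, 0, 1]

```text
time_s: 14.28
ee_pos: [549.3, 171.2, 120.5]
ee_rot: [180.0, 0.0, -161.4]
force: [0.3, 0.3, -3.2]
gripper_width: 25.2
```

Emit:
play_rows:
  increments:
    - [0, 0, -0.5, 0, 1]
    - [0, 0, -0.3, 0, 1]

```text
time_s: 14.52
ee_pos: [549.4, 171.2, 119.8]
ee_rot: [180.0, 0.0, -161.4]
force: [0.5, 0.7, -1.9]
gripper_width: 25.6
```

Emit:
play_rows:
  increments:
    - [0, 0, -0.3, 0, 1]
    - [0, 0, 0, 0, 1]

```text
time_s: 14.78
ee_pos: [549.5, 171.2, 119.7]
ee_rot: [180.0, 0.0, -161.4]
force: [-1.0, -0.2, 0.4]
gripper_width: 25.5
```

Emit:
play_rows:
  increments:
    - [0, 0, -0.4, 0, 1]
    - [0, 0, 0, 0, 1]

```text
time_s: 15.02
ee_pos: [549.6, 171.2, 119.6]
ee_rot: [180.0, 0.1, -161.4]
force: [-1.6, -0.2, 5.0]
gripper_width: 25.8
```

Emit:
play_rows:
  increments:
    - [0, 0, -0.4, 0, 1]
    - [0, 0, 0, 0, 1]

```text
time_s: 15.28
ee_pos: [549.7, 171.3, 119.6]
ee_rot: [180.0, 0.1, -161.4]
force: [-1.6, 0.4, 6.4]
gripper_width: 25.7
```

Emit:
play_rows:
  increments:
    - [0, 0, 0.3, 0, 1]
    - [0, 0, 0, 0, 1]
    - [0, 0, 0, 0, 1]
  newtons: 8

```text
time_s: 15.65
ee_pos: [549.8, 171.3, 119.5]
ee_rot: [180.0, 0.1, -161.4]
force: [-0.2, 1.0, 5.6]
gripper_width: 26.0
```

Emit:
play_rows:
  increments:
    - [0, 0, 0, -3, 1]
    - [0, 0, 0, 0, 1]

```text
time_s: 15.9
ee_pos: [549.8, 171.6, 119.4]
ee_rot: [180.0, 0.1, -164.3]
force: [-0.9, 1.3, 5.6]
gripper_width: 25.8
```

Emit:
play_rows:
  increments:
    - [0, 0, 0, -3, 1]
    - [0, 0, 0, 0, 1]

```text
time_s: 16.15
ee_pos: [549.8, 171.8, 119.3]
ee_rot: [179.9, 0.1, -167.3]
force: [-1.1, 1.8, 5.6]
gripper_width: 26.1
```

```bash
python3 - <<'E'
from h import *
S=env.state();print(S["ee_pos"],S["force"],S["torque"],S["qpos"])
E
```

```text
[549.79292006 171.75072575 119.32387426] [-1.1154873   1.76700728  5.56185958] [ 0.43516348  0.13859694 -0.00829681] [ 1.61735495e+01  2.34078678e+01  9.86026522e+01  6.51145663e-02
  5.78951060e+01 -8.65585988e+01]
```

Emit:
play_rows:
  increments:
    - [0, 0, 0, -4, 1]
    - [0, 0, 0, -4, 1]
    - [0, 0, 0, 0, 1]

```text
time_s: 16.52
ee_pos: [549.7, 171.7, 119.0]
ee_rot: [179.9, 0.1, -175.3]
force: [-0.5, 2.4, 3.9]
gripper_width: 26.0
```

Emit:
play_rows:
  increments:
    - [0, 0, 0, -4, 1]
    - [0, 0, 0, -4, 1]
    - [0, 0, 0, 0, 1]

```text
time_s: 16.9
ee_pos: [549.4, 171.0, 118.6]
ee_rot: [-180.0, -0.0, 176.8]
force: [0.6, 0.7, 2.6]
gripper_width: 25.9
```

```bash
python3 - <<'E'
from h import *
S=env.state();print(S["ee_pos"],S["force"],S["torque"],S["qpos"])
E
```

```text
[549.36200032 171.01878539 118.58368984] [0.56292328 0.72683253 2.58787781] [ 0.32992035 -0.09047951 -0.04532893] [ 1.61514204e+01  2.34467588e+01  9.86614746e+01 -1.07462076e-02
  5.79001192e+01 -7.06167171e+01]
```

Emit:
play_rows:
  increments:
    - [0, 0, -0.2, -5, 1]
    - [0, 0, -0.25, -5, 1]
    - [0, 0, -0.25, -5, 1]
    - [0, 0, -0.25, -5, 1]

```text
time_s: 17.4
ee_pos: [549.3, 170.3, 117.8]
ee_rot: [-179.9, 0.0, 156.7]
force: [0.6, -0.7, 2.1]
gripper_width: 25.9
```

Emit:
play_rows:
  increments:
    - [0, 0, -0.25, -5, 1]
    - [0, 0, -0.25, -5, 1]
    - [0, 0, -0.25, -5, 1]
    - [0, 0, -0.25, -5, 1]

```text
time_s: 17.9
ee_pos: [549.3, 170.3, 116.7]
ee_rot: [-179.9, 0.1, 136.7]
force: [-0.5, -0.6, 2.9]
gripper_width: 25.9
```

Emit:
play_rows:
  increments:
    - [0, 0, -0.25, -5, 1]
    - [0, 0, -0.25, -5, 1]
    - [0, 0, -0.25, -5, 1]
    - [0, 0, -0.25, -5, 1]

```text
time_s: 18.4
ee_pos: [549.4, 170.3, 115.6]
ee_rot: [-179.9, 0.1, 116.7]
force: [0.5, -1.7, 2.3]
gripper_width: 25.9
```

Emit:
play_rows:
  increments:
    - [0, 0, -0.25, -5, 1]
    - [0, 0, -0.25, -5, 1]
    - [0, 0, -0.25, -5, 1]
    - [0, 0, -0.25, -5, 1]

```text
time_s: 18.9
ee_pos: [549.7, 170.5, 114.7]
ee_rot: [180.0, 0.1, 96.7]
force: [0.8, -1.2, 1.6]
gripper_width: 25.8
```

Emit:
play_rows:
  increments:
    - [0, 0, -0.25, -5, 1]
    - [0, 0, -0.25, -5, 1]
    - [0, 0, -0.25, -5, 1]
    - [0, 0, -0.25, -5, 1]

```text
time_s: 19.4
ee_pos: [549.7, 170.4, 113.8]
ee_rot: [179.9, 0.1, 76.7]
force: [0.8, -0.6, 1.4]
gripper_width: 25.5
```

Emit:
play_rows:
  increments:
    - [0, 0, -0.25, -5, 1]
    - [0, 0, -0.25, -5, 1]
    - [0, 0, -0.25, -5, 1]
    - [0, 0, -0.25, -5, 1]

```text
time_s: 19.9
ee_pos: [549.7, 170.4, 112.8]
ee_rot: [179.9, 0.1, 56.7]
force: [-0.1, -0.7, 2.2]
gripper_width: 25.8
```

```bash
python3 - <<'E'
from h import *
s=env.grab_frame("side")[...,::-1];S=env.state();print(S["ee_pos"],S["force"],S["torque"],S["qpos"])
cv2.imwrite("pics/s5.png",cv2.resize(s[230:350,140:280],None,fx=5,fy=5,interpolation=cv2.INTER_CUBIC))
E
```

```text
[549.67388224 170.41972808 112.75226069] [ 0.57460605 -0.45551016  0.99197713] [-0.2918187  -0.07601328 -0.013787  ] [16.13198053 23.78748737 99.06982411 -0.109866   57.13141697 49.64936455]
```

View pics/s5.png

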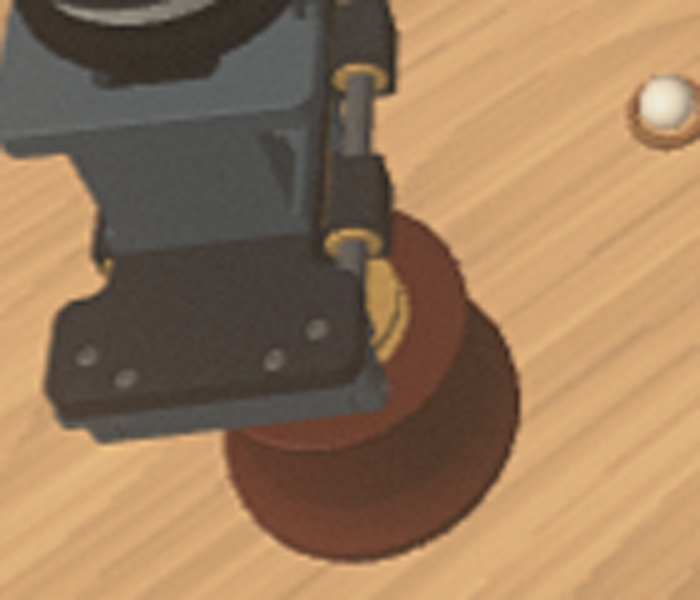

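Collar visible at about px (217,292), a few mm above the base. I'm continuing to turn it.

Emit:
play_rows:
  increments:
    - [0, 0, -0.25, -5, 1]
    - [0, 0, -0.25, -5, 1]
    - [0, 0, -0.25, -5, 1]
    - [0, 0, -0.25, -5, 1]
    - [0, 0, -0.25, -5, 1]
    - [0, 0, -0.25, -5, 1]

```text
time_s: 20.7
ee_pos: [549.4, 170.4, 111.3]
ee_rot: [179.9, 0.0, 26.7]
force: [1.5, 0.1, 2.8]
gripper_width: 25.9
```

Emit:
play_rows:
  increments:
    - [0, 0, -0.25, -5, 1]
    - [0, 0, -0.25, -5, 1]
    - [0, 0, -0.25, -5, 1]
    - [0, 0, -0.25, -5, 1]

```text
time_s: 21.2
ee_pos: [549.4, 170.4, 110.3]
ee_rot: [179.9, 0.0, 6.7]
force: [0.8, -0.9, 2.5]
gripper_width: 25.8
```

Emit:
play_rows:
  increments:
    - [0, 0, -0.25, -5, 1]
    - [0, 0, -0.25, -5, 1]
    - [0, 0, -0.25, -5, 1]
    - [0, 0, -0.25, -5, 1]

```text
time_s: 21.7
ee_pos: [549.4, 170.3, 109.3]
ee_rot: [179.9, -0.0, -13.3]
force: [-0.3, -1.4, 2.7]
gripper_width: 25.9
```

Emit:
play_rows:
  increments:
    - [0, 0, -0.2, -4, 1]
    - [0, 0, -0.2, -4, 1]
    - [0, 0, -0.2, -4, 1]

```text
time_s: 22.08
ee_pos: [549.3, 170.4, 108.7]
ee_rot: [179.9, -0.0, -25.3]
force: [1.5, -1.3, 3.1]
gripper_width: 25.8
```

```bash
python3 - <<'E'
from h import *
s=env.grab_frame("side")[...,::-1];S=env.state();print(S["ee_pos"],S["force"],S["torque"],S["qpos"])
cv2.imwrite("pics/s6.png",cv2.resize(s[230:350,140:280],None,fx=5,fy=5,interpolation=cv2.INTER_CUBIC))
E
```

```text
[549.30735503 170.39235546 108.63824021] [ 0.49390125 -1.41514182  2.73290965] [-0.32751071  0.06732677  0.01458686] [ 1.61334832e+01  2.40261254e+01  9.93632354e+01 -9.75730770e-02
  5.66529468e+01  1.31555597e+02]
```

View pics/s6.png

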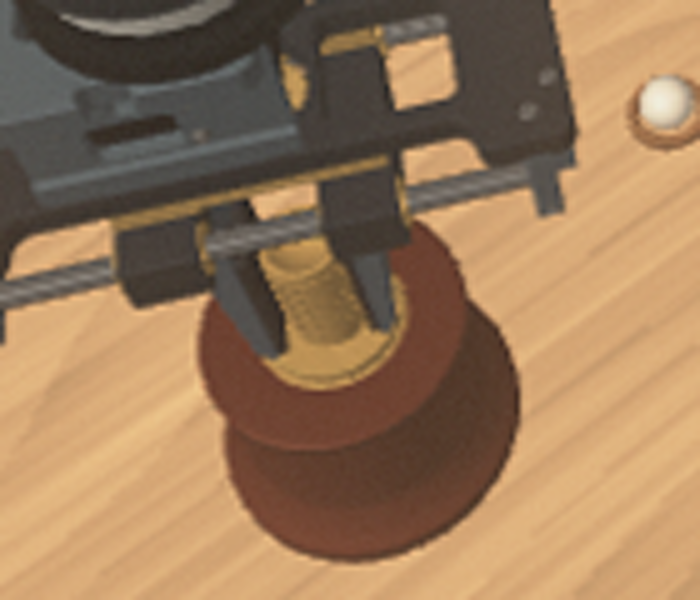

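Emit:
play_rows:
  increments:
    - [0, 0, -0.2, -4, 1]
    - [0, 0, -0.2, -4, 1]
    - [0, 0, -0.1, -3, 1]
    - [0, 0, 0, 0, 1]

```text
time_s: 22.62
ee_pos: [549.2, 170.9, 108.4]
ee_rot: [180.0, -0.0, -36.2]
force: [-1.0, -0.8, 4.8]
gripper_width: 25.7
```

Emit:
play_rows:
  increments:
    - [0, 0, 0.4, 0, 1]
    - [0, 0, 0, 0, 0.4]
    - [0, 0, 0, 0, 0.4]
    - [0, 0, 0, 0, 0.4]
    - [0, 0, 0, 0, 0.4]
    - [0, 0, 0, 8, 0.4]
    - [0, 0, 0, 10, 0.4]
    - [0, 0, 0, 10, 0.4]
    - [0, 0, 0, 10, 0.4]
    - [0, 0, 0, 10, 0.4]
    - [0, 0, 0, 10, 0.4]
    - [0, 0, 0, 10, 0.4]
    - [0, 0, 0, 8, 0.4]
    - [0, 0, 0, 4, 0.4]
    - [0, 0, 0, 0, 0.4]
    - [0, 0, 0, 0, 0.4]

```text
time_s: 24.62
ee_pos: [549.4, 171.2, 108.7]
ee_rot: [180.0, -0.0, 43.6]
force: [-0.2, -0.2, 0.5]
gripper_width: 54.8
```

```bash
python3 - <<'E'
from h import *
s=env.grab_frame("side")[...,::-1];S=env.state();print(S["ee_pos"],S["force"],S["ee_rot"],S["qpos"],S["gripper_width"])
cv2.imwrite("pics/s7f.png",s)
cv2.imwrite("pics/s7.png",cv2.resize(s[260:330,170:260],None,fx=8,fy=8,interpolation=cv2.INTER_CUBIC))
E
```

```text
[549.35510496 171.13843814 108.71926258] [ 0.15367611 -0.08734745  1.07953713] [ 1.79993466e+02 -1.33227143e-03  4.35992614e+01] [ 1.61608672e+01  2.40211097e+01  9.93579100e+01 -6.20968049e-03
  5.66167872e+01  6.25650225e+01] 54.62575657346089
```

View pics/s7.png

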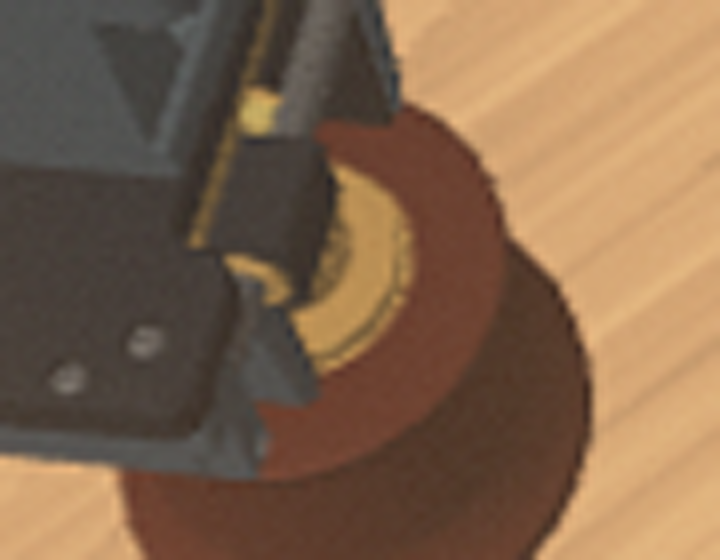

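Emit:
play_rows:
  increments:
    - [0, 0, 0, 0, 0.8]
    - [0, 0, 0, 0, 1]
    - [0, 0, 0, 0, 1]
    - [0, 0, 0, 0, 1]
    - [0, 0, 0, 0, 1]
  newtons: 8

```text
time_s: 25.3
ee_pos: [549.4, 171.1, 108.7]
ee_rot: [180.0, -0.0, 43.6]
force: [0.6, -0.0, -0.4]
gripper_width: 25.9
```

Emit:
play_rows:
  increments:
    - [0, 0, -0.1, -5, 1]
    - [0, 0, -0.1, -5, 1]
    - [0, 0, 0, 0, 1]

```text
time_s: 25.68
ee_pos: [549.5, 171.1, 108.7]
ee_rot: [180.0, -0.0, 33.7]
force: [0.1, 0.0, 1.0]
gripper_width: 25.8
```

```bash
python3 - <<'E'
from h import *
S=env.state();print(S["ee_pos"],S["force"],S["torque"],S["qpos"][5],S["gripper_width"])
E
```

```text
[549.48682077 171.14411559 108.72771845] [0.1036     0.0266205  0.97484089] [-0.09658102  0.08881065 -0.06922057] 72.46968490017424 25.82890188519003
```

Emit:
play_rows:
  increments:
    - [0, 0, 0, -5, 1]
    - [0, 0, 0, -5, 1]

```text
time_s: 25.92
ee_pos: [549.5, 171.2, 108.7]
ee_rot: [180.0, -0.0, 23.6]
force: [0.6, 0.4, 1.8]
gripper_width: 26.1
```

```bash
python3 - <<'E'
from h import *
s=env.grab_frame("side")[...,::-1]
S=env.state();print(S["ee_pos"],S["force"],S["torque"],S["qpos"][5],S["gripper_width"])
cv2.imwrite("pics/s8.png",cv2.resize(s[260:330,170:260],None,fx=8,fy=8,interpolation=cv2.INTER_CUBIC))
E
```

```text
[549.48878617 171.19206698 108.73904004] [ 0.51815146 -0.13700137  0.67798872] [-0.13521385  0.17799985 -0.01804719] 82.69451060175899 25.697595646642114
```

View pics/s8.png

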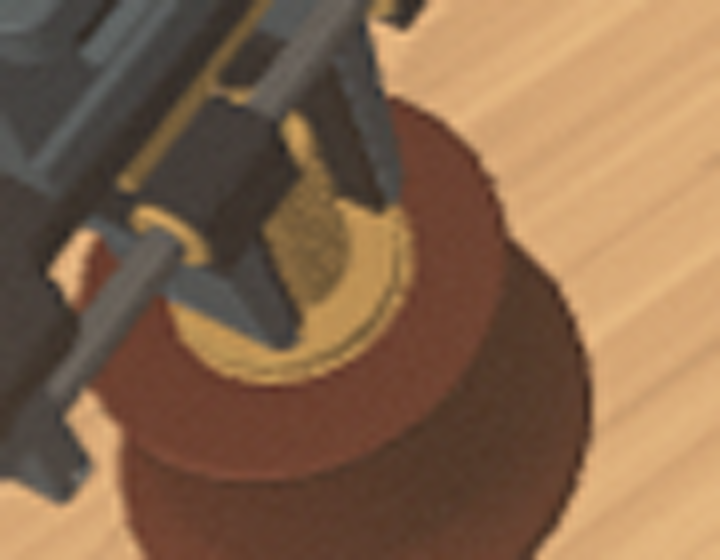

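Emit:
play_rows:
  increments:
    - [0, 0, 0, 0, 1]
    - [0, 0, 0, -4, 1]
    - [0, 0, 0, -4, 1]
  newtons: 12

```text
time_s: 26.35
ee_pos: [549.5, 171.1, 108.7]
ee_rot: [180.0, -0.0, 15.7]
force: [0.9, 1.0, 1.9]
gripper_width: 25.9
```

```bash
python3 - <<'E'
from h import *
S=env.state();print(S["ee_pos"],S["force"],S["torque"],S["qpos"][5],S["gripper_width"])
s=env.grab_frame("side")[...,::-1]
x0,y0,k=175,265,10
im=cv2.resize(s[y0:y0+58,x0:x0+70],None,fx=k,fy=k,interpolation=cv2.INTER_CUBIC)
im=cv2.convertScaleAbs(im,alpha=1.7,beta=-60)
def P(X): 
    p=proj("side",X);return (int(round((p[0]-x0+.5)*k)),int(round((p[1]-y0+.5)*k)))
a=np.linspace(0,2*np.pi,80);c=(549.9,171.4)
def circ(z,r,col):
    cv2.polylines(im,[np.array([P((c[0]+r*np.cos(t),c[1]+r*np.sin(t),z)) for t in a])],1,col,1)
circ(86,23,(255,0,0));circ(80,24,(0,255,0));circ(80,42,(0,0,255));circ(126+6,13,(255,0,0))
cv2.imwrite("pics/o9.png",im)
E
```

```text
[549.53589237 171.10060151 108.69657848] [0.9345784  0.97535762 1.87663431] [-0.1821216   0.07204151  0.01277796] 90.52107264214028 25.887320284378646
```

View pics/o9.png

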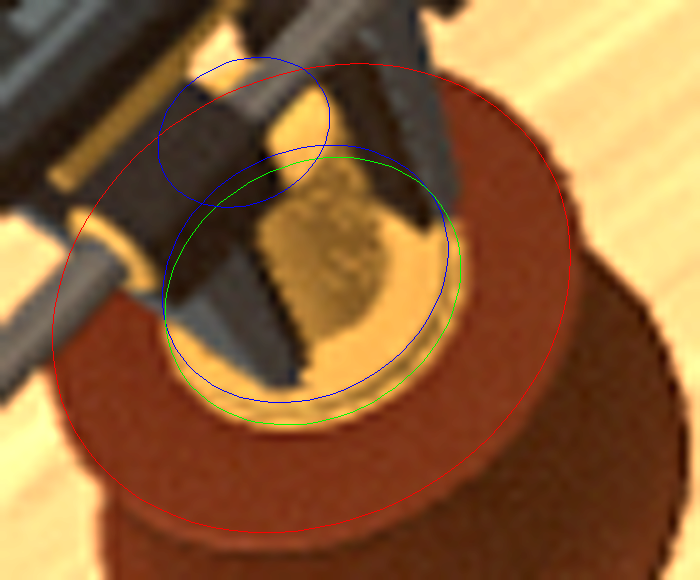

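Emit:
play_rows:
  increments:
    - [0, 0, 0, 0, 0.6]
    - [0, 0, 0, 0, 0.3]
    - [0, 0, 0, 0, 0]
    - [0, 0, 0, 0, 0]
    - [0, 0, 0, 0, 0]
    - [0, 0, 8, 0, 0]
    - [0, 0, 20, 0, 0]
    - [0, 0, 30, 0, 0]
    - [0, 0, 40, 0, 0]
    - [0, 20, 30, 0, 0]
    - [0, 50, 10, 0, 0]
    - [0, 60, 0, 0, 0]
    - [0, 50, 0, 0, 0]
    - [0, 20, 0, 0, 0]
    - [0, 0, 0, 0, 0]

```text
time_s: 28.28
ee_pos: [549.1, 371.6, 246.4]
ee_rot: [180.0, 0.0, 15.7]
force: [0.4, -0.4, 0.4]
gripper_width: 90.9
```

```bash
python3 - <<'E'
from h import *
S=env.state();print(S["ee_pos"],S["force"])
s=env.grab_frame("side")[...,::-1];t=env.grab_frame("top")[...,::-1]
cv2.imwrite("pics/s10f.png",s);cv2.imwrite("pics/t10f.png",t)
a=cv2.resize(s[260:340,170:250],None,fx=5,fy=5,interpolation=cv2.INTER_CUBIC);b=cv2.resize(t[180:260,160:240],None,fx=5,fy=5,interpolation=cv2.INTER_CUBIC)
cv2.imwrite("pics/c10.png",np.hstack([a,b]))
E
```

```text
[549.12134489 371.60547733 246.35960737] [ 0.36014738 -0.40485125  0.43884373]
```

View pics/c10.png

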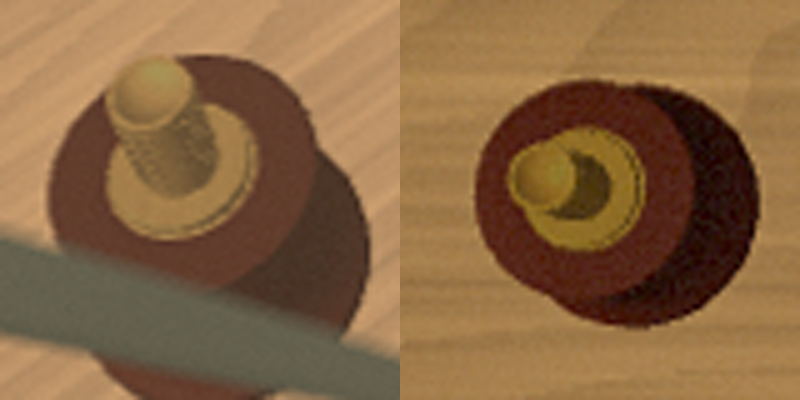

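```bash
python3 - <<'E'
from h import *
s=cv2.imread("pics/s10f.png");t=cv2.imread("pics/t10f.png")
a=cv2.resize(s[265:315,180:230],None,fx=12,fy=12,interpolation=cv2.INTER_CUBIC)
def P(X):
    p=proj("side",X);return (int(round((p[0]-180+.5)*12)),int(round((p[1]-265+.5)*12)))
a=cv2.convertScaleAbs(a,alpha=1.7,beta=-60)
cv2.imwrite("pics/c11.png",a)
b=cv2.resize(t[195:240,175:220],None,fx=12,fy=12,interpolation=cv2.INTER_CUBIC);b=cv2.convertScaleAbs(b,alpha=1.9,beta=-60)
cv2.imwrite("pics/c12.png",b)
E
```

```text
(no output)
```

View pics/c11.png

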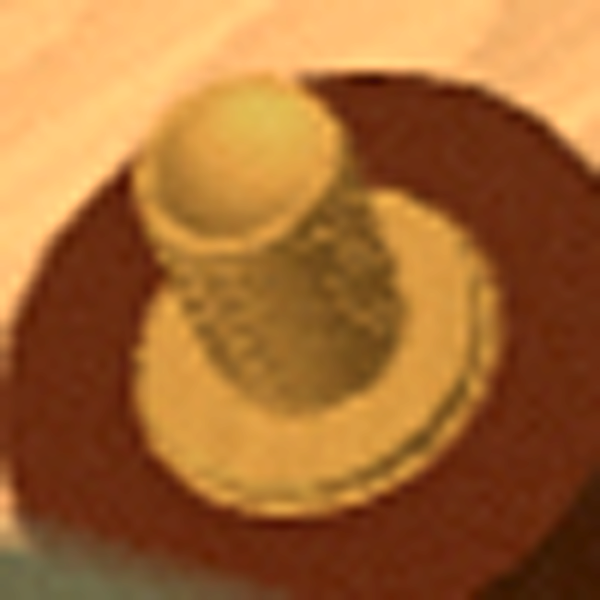

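View pics/c12.png

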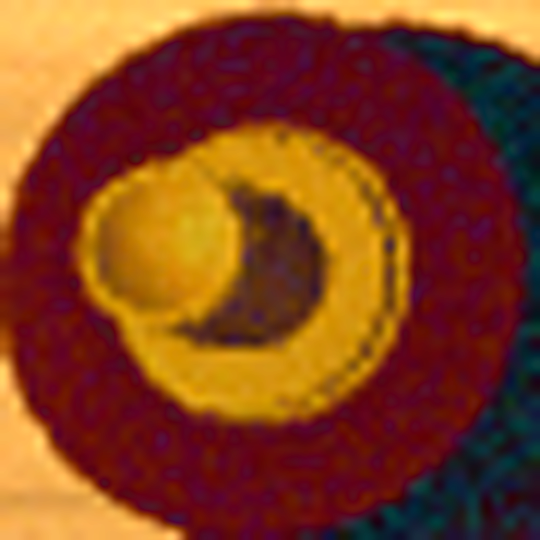

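```bash
python3 - <<'E'
from h import *
p=tri((199.5,278.25),(187.8,214.9));print(p)
print(tri((205.9,293.79),(196.36,217.4)))
print(proj("side",(549.9,171.4,132)),proj("top",(550.4,171.8,132)),proj("side",(549.9,171.4,134)),proj("top",(550.4,171.8,134)))
s=cv2.imread("pics/s10f.png")
x0,y0,k=180,265,12
im=cv2.convertScaleAbs(cv2.resize(s[y0:y0+50,x0:x0+50],None,fx=k,fy=k,interpolation=cv2.INTER_CUBIC),alpha=1.7,beta=-60)
def P(X): 
    p=proj("side",X);return (int(round((p[0]-x0+.5)*k)),int(round((p[1]-y0+.5)*k)))
a=np.linspace(0,2*np.pi,80);c=(549.6,171.3)
def circ(z,r,col):
    cv2.polylines(im,[np.array([P((c[0]+r*np.cos(t),c[1]+r*np.sin(t),z)) for t in a])],1,col,1)
circ(86,23,(255,0,0));circ(80,42,(0,0,255));circ(132,13,(255,0,0));circ(80,24,(0,255,0))
cv2.imwrite("pics/o11.png",im)
E
```

```text
(array([549.83234144, 171.72276981, 130.62729829]), np.float64(1.8220170488683534))
(array([550.35085194, 171.95987999,  78.17999726]), np.float64(0.9691436134520471))
[198.86373582 277.5813428 ] [187.92825871 214.83748848] [198.57751109 276.93669793] [187.58383469 214.73070454]
```

View pics/o11.png

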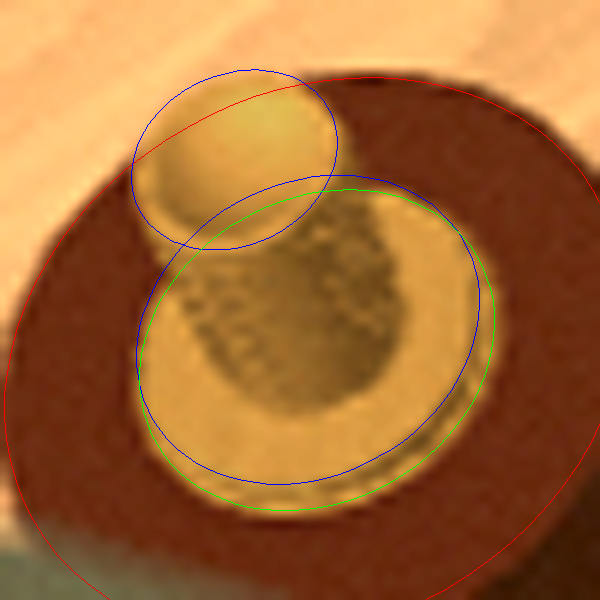

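The measured height (52.4 mm above the mouth, 52 expected) fits home to within about 1 mm. I'll do one gentle re-grip at low force to confirm it is tight.

Emit:
play_rows:
  increments:
    - [0, -20, 0, 8, 0]
    - [0, -50, 0, 8, 0]
    - [0, -60, 0, 8, 0]
    - [0.2, -50, 0, 8, 0]
    - [0.2, -20.4, -20, 8, 0]
    - [0, 0, -35, 0, 0]
    - [0, 0, -35, 0, 0]
    - [0, 0, -25, 0, 0]
    - [0, 0, -15, 0, 0]
    - [0, 0, -7.6, 0, 0]
    - [0, 0, 0, 0, 0]
    - [0, 0, 0, 0, 0]
  newtons: 8

```text
time_s: 29.88
ee_pos: [550.4, 170.9, 109.9]
ee_rot: [179.9, -0.1, 55.6]
force: [-0.3, 0.4, -0.1]
gripper_width: 91.2
```

Emit:
play_rows:
  increments:
    - [0, 0, 0, 0, 0.6]
    - [0, 0, 0, 0, 0.8]
    - [0, 0, 0, 0, 1]
    - [0, 0, 0, 0, 1]
    - [0, 0, 0, 0, 1]
    - [0, 0, 0, 0, 1]
    - [0, 0, 0, 0, 1]

```text
time_s: 30.75
ee_pos: [549.5, 170.9, 108.9]
ee_rot: [-180.0, 0.0, 55.6]
force: [-0.4, 0.7, -0.1]
gripper_width: 25.7
```

```bash
python3 - <<'E'
from h import *
S=env.state();print(S["ee_pos"],S["force"],S["torque"],S["qpos"][5],S["gripper_width"])
E
```

```text
[549.48504193 170.91458502 108.91957282] [-0.4234078   0.67414253 -0.08691731] [-0.09744356  0.01617405 -0.01471289] 50.47278489423407 25.739615818238377
```

Emit:
play_rows:
  increments:
    - [0, 0, 0, -5, 1]
    - [0, 0, 0, -5, 1]
    - [0, 0, 0, -5, 1]

```text
time_s: 31.12
ee_pos: [549.5, 170.7, 108.9]
ee_rot: [-180.0, 0.0, 40.5]
force: [-0.4, 0.3, 0.1]
gripper_width: 26.0
```

```bash
python3 - <<'E'
from h import *
S=env.state();print(S["ee_pos"],S["force"],S["torque"],S["qpos"][5],S["gripper_width"])
E
```

```text
[549.5483041  170.73449919 108.90571262] [-0.38601734  0.34967617  0.10768669] [-0.0393418   0.2347169   0.11170312] 65.61356366670411 25.956743664082257
```

Emit:
play_rows:
  increments:
    - [0, 0, 0, -5, 1]
    - [0, 0, 0, -5, 1]

```text
time_s: 31.38
ee_pos: [549.6, 170.8, 109.0]
ee_rot: [180.0, 0.0, 30.5]
force: [-0.4, 0.4, 1.0]
gripper_width: 25.7
```

```bash
python3 - <<'E'
from h import *
S=env.state();print(S["ee_pos"],S["force"],S["torque"],S["qpos"][5],S["gripper_width"])
E
```

```text
[549.57883191 170.77531957 108.98147189] [-0.37246015  0.35179946  1.03496205] [-0.01069871  0.29212159  0.20138994] 75.61631442999516 25.732507314396706
```

The opposing torque rises to 0.2 N·m with no further sinking, so it is home and tight. I'm letting go.

Emit:
play_rows:
  increments:
    - [0, 0, 0, 0, 0.6]
    - [0, 0, 0, 0, 0.3]
    - [0, 0, 0, 0, 0]
    - [0, 0, 0, 0, 0]
    - [0, 0, 0, 0, 0]
    - [0, 0, 8, 0, 0]
    - [0, 0, 20, 0, 0]
    - [0, 0, 30, 0, 0]
    - [0, 0, 40, 0, 0]
    - [0, 20, 30, 0, 0]
    - [0, 50, 10, 0, 0]
    - [0, 60, 0, 0, 0]
    - [0, 50, 0, 0, 0]
    - [0, 20, 0, 0, 0]
    - [0, 0, 0, 0, 0]
    - [0, 0, 0, 0, 0]

```text
time_s: 33.38
ee_pos: [549.9, 369.1, 247.1]
ee_rot: [179.9, 0.0, 30.6]
force: [0.3, 0.3, 0.3]
gripper_width: 91.1
```

```bash
python3 - <<'E'
from h import *
S=env.state();print(S["time_s"],S["ee_pos"],S["force"],S["qvel"])
s=env.grab_frame("side")[...,::-1];t=env.grab_frame("top")[...,::-1]
cv2.imwrite("pics/s12f.png",s);cv2.imwrite("pics/t12f.png",t)
x0,y0,k=180,265,8
im=cv2.convertScaleAbs(cv2.resize(s[y0:y0+50,x0:x0+50],None,fx=k,fy=k,interpolation=cv2.INTER_CUBIC),alpha=1.7,beta=-60)
b=cv2.convertScaleAbs(cv2.resize(t[193:243,172:222],None,fx=k,fy=k,interpolation=cv2.INTER_CUBIC),alpha=1.7,beta=-60)
cv2.imwrite("pics/c13.png",np.hstack([im,b]))
E
```

```text
33.375 [549.93716801 369.14192552 247.13888829] [0.32211884 0.30300125 0.26754604] [-0.70450974 -0.29921788  0.09847321  0.24674867 -0.23926627  0.07004185]
```

View pics/c13.png

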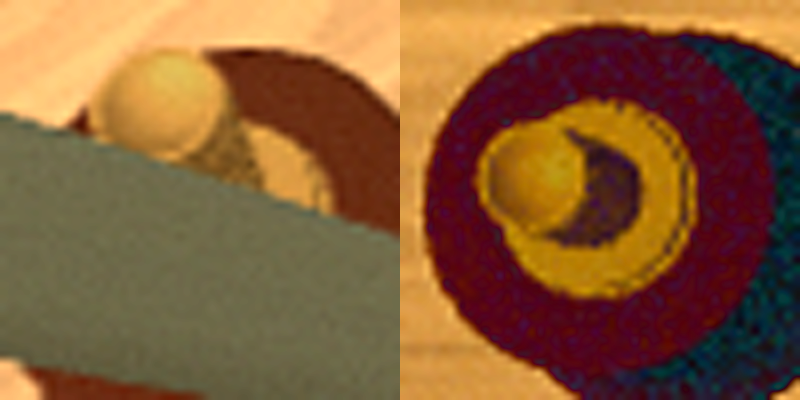

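View pics/t12f.png

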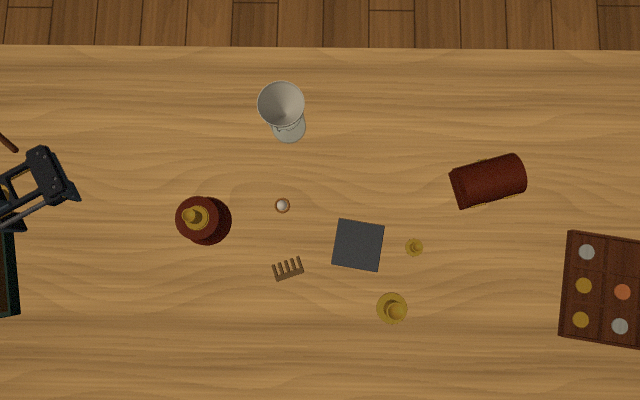

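The top view shows the pillar seated in the base at about px (195,216). The jar, box, spacer and marble are at the same pixels as at the start, and the arm is clear.

```bash
python3 - <<'E'
from workcell import env
print(env.job_done())
E
```

```text
the job is handed in; nothing more can be done
None
```

I took the brass pillar off the slate coaster, lowered it upright into the base, and screwed it in clockwise until the collar stopped. Then I let go, moved the arm away and handed the job in. It took about 33 s of the 64 s allowed, and no verdict was reported.

- **Landing:** the pillar touched the thread with its collar about 11 mm above the base, over the 10 mm at which the ridge ends may jam. I cut the grip to 8 N and tried a few degrees clockwise instead of turning back. It sank as a thread should and did not jam.
- **Screwing:** about 225° on the first grip, then a re-grip to finish. The highest contact force I saw, allowing for the pillar's weight, was about 9 N. That comes from readings at the end of each move, so it is not a full record.
- **Home check:** on a final gentle re-grip the opposing torque rose to about 0.2 N·m over 25° with no further sinking. After the first release, the two camera views put the grip top 52.4 mm above the mouth, where 52 mm is expected. The camera check is only good to about 1 mm.
- **Disagreements:** the two lines of sight missed each other by 1.8 mm in that measurement. Torque readings during the first re-grip were too noisy to settle it, which is why I repeated the check.
- **After the last release:** the arm blocked part of the side view of the collar, so I relied on the top view. It shows the pillar seated, and the jar, box, spacer and marble look unmoved.

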